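# Turn the leaf of a worktop sample book

### The job

Turn the slightly raised grey leaf with the orange tab of the worktop sample book over the spine, so that the oak sample beneath shows and the leaf lies flat on the turned leaves at the other side. Push it up and over with a fingertip and press it flat; do not pinch it, fling it over, or lift or drag the book, and leave everything else on the worktop alone.

Things in the scene. Friction and masses are not known exactly. Their poses are not given: they have to be found in the camera images.
- book: Open sample book of worktop decors lying loose on the worktop, about 2.6 kg with its leaf, 226 mm along the spine by 328 mm across the covers. Origin: middle of the underside, under the spine; x along the spine (roughly away from the robot), y from the unturned pile (at -y) to the turned pile (at +y), z up. Aluminium spine 24 mm wide; on it a hinge barrel, 10 mm thick.
- leaf (a joint): angle (rad) of the one leaf to turn: 0 = flat on the unturned pile, 1.571 = upright, 3.142 = flat on the turned pile (stop). Starts raised, 0.14 to 0.60. Stiff 6 mm board, 0.27 kg, grey face, black back, 210 mm along the spine, free edge 155 mm from the hinge axis, which lies in its mid-plane. The stiff hinge keeps it where it is left; 1 to 6 N at the free edge move it.
- leaf_tab (a point): outer end of the orange index tab on the leaf's free edge, in the middle of its thickness, 176 mm from the hinge axis. The tab is 40 mm wide along the spine (centred on book x = 0), 4 mm thick, and reaches 21 mm past the leaf's edge.
- unturned_top (a point): centre of the top of the unturned pile (light oak), 22 mm above the worktop and 85 mm from the spine line. The pile is 210 mm along the spine and ends 155 mm from the spine line; two small index tabs (34 mm wide, at book x = -75 and +75 mm) reach on to 175 mm, below its top.
- turned_top (a point): centre of the top of the turned pile (dark wood) at the other side of the spine, same size and height, with the same two places for its index tabs (book x = -75 and +75 mm). The leaf lands here, its new top (the black back) then 28 mm above the worktop.
- spine_near (a point): the end of the hinge axis at book x = -113 mm (the end nearer the robot), 25 mm above the worktop
- spine_far (a point): the end of the hinge axis at book x = +113 mm, 25 mm above the worktop
- drill: cordless drill driver standing on its battery, 118 x 76 mm foot, 210 mm high, chuck along its x to 141 mm; origin: middle of the underside
- glue: white glue bottle with orange cap, 58 mm diameter, 170 mm high; origin: middle of the underside
- tape_roll: yellow roll of masking tape lying flat, 104 mm diameter, 36 mm high; origin: middle of the underside
- tape_measure: red and black tape measure, 72 x 38 mm, 66 mm high; origin: middle of the underside
- screw_box: open carton of brass screws, 96 x 70 mm, 55 mm high; origin: middle of the underside
- offcut: chipboard worktop offcut with an oak top, 110 x 60 mm, 36 mm high; origin: middle of the underside
- level: yellow spirit level, 400 mm along its y, 22 mm thick, 50 mm high, standing on edge beyond the book; origin: middle of the underside

How it is judged (in metres and radians):
On the way, in this order (a step that is already met when the one before it is completed fails the run):
1. the leaf is pushed up past upright (value of joint leaf above 1.6 rad), for 0.1 s.
2. the leaf lies flat on the turned pile (value of joint leaf above 3.07 rad), for 0.2 s.
At the end, for the whole second after the job is handed in: The leaf is at rest flat on the turned pile (within 0.07 rad of its stop, that is within about 12 mm at the tab), and the book lies flat and at rest with both ends of its spine within 20 mm of where they were (value of joint leaf above 3.07 rad and velocity of joint leaf between -0.05 and 0.05 rad/s and distance of each of spine_near, spine_far from where it was at the start of the episode below 0.02 m and angle between book's own z axis and vertical below 0.02 rad and linear speed of book below 0.02 m/s); the robot touches nothing.
It fails at once if the book is dragged (an end of its spine more than 20 mm from its start) (distance of any of spine_near, spine_far from where it was at the start of the episode above 0.02 m).
It fails at once if the book is lifted or tipped (6 mm off the worktop, or 0.05 rad) (height (world z) of book above 0.006 m or angle between book's own z axis and vertical above 0.05 rad).
It fails at once if the leaf is flung or slapped over (faster than 4 rad/s) (velocity of joint leaf above 4 rad/s).
It fails at once if the leaf is pinched or forced (over 30 N from the fingers on the book before the leaf is nearly down), or pressed down with over 60 N ((contact force between the fingers and book above 30 N and value of joint leaf below 2.9 rad) or contact force between the fingers and book above 60 N).
It fails at once if a bystander is moved by more than 15 mm (distance of any of drill, glue, tape_roll, tape_measure, screw_box, offcut, level from where it was at the start of the episode above 0.015 m).
It also fails if it takes over 51 s, if anything falls off the work surface, if the arm or the gripper's body presses on something with over 40 N, if the wrist force passes 120 N, or if a joint passes its speed limit or range.

### The arm

A 7-joint arm with a two-finger parallel gripper is mounted at the origin on the work surface. World frame = base frame: x ahead of the robot, y to its left, z up, the work surface at z = 0. Lengths are in mm, angles in rad, forces in N, time in s.
With the tool pointing down it reaches from about 400 to 875 mm from the base axis. Payload 4.4 kg.
Tool frame: the origin (TCP) lies midway between the tips of the shut fingers; the grasp point (between the pads) lies behind it (ctrl.grip_point_offset is the x of the grasp point in the tool frame, in mm); x points along the fingers, z is the direction in which the jaws open and shut, and the axes are right-handed (so a half turn about x gives the same grasp; the last joint's range is limited). The gripper opens to 85 mm and grips with 20 to 120 N. Pads are 22 mm wide; open, the fingers measure 114 mm over their backs; the gripper's body (76 mm by 85 mm) begins 54 mm behind the grasp point. The pads swing forward as they close: fully open they stand 13 mm farther back than shut.
Start: joints at [1.246, 0.628, 0.038, 1.517, -0.027, 0.996, -0.02], TCP at [166.376, -628.36, 231.313] pointing down, gripper open.
Joint ranges: [-3.06, 3.06], [-0.37, 2.12], [-1.25, 1.32], [0.18, 2.47], [-1.1, 4.24], [0.23, 1.98], [-2.94, 2.94]. Speed limits (rad/s): [2.57, 2.57, 3.14, 3.14, 3.14, 3.14, 3.14].

### API

Orientations are given as [roll, pitch, yaw] about the fixed x, y, z axes, in that order (R = Rz(yaw) Ry(pitch) Rx(roll)).
In Python, from cell import status, eyes, ctrl gives the robot as it stands. The module is installed in compiled form; this text tells all that it offers.
- The arm moves only by the tool apply_moves, never from a script. Its argument "targets" is a list of rows, each a list of 3 entries, a list of its own where there are three numbers: the shift along the tool's x, y, z in mm, then the turn about the tool's x in degrees, then the finger opening in mm, from 0 to 85.4. In form: [[[dx, dy, dz], roll, claw], ...]. A call has 1 to 10 rows; each row shifts and turns the pose as measured when the row begins, along the tool's axes as they then stand; what a row does not reach is not made up. A row lasts 1/8 s, in which the tool goes at most 62.5 mm and 10.7 degrees, less where a joint would pass 70% of its speed; a pose out of reach is approached as far as the arm can. A call is refused whole if a number of a shift passes 62.5 or a number of a turn 10.7, either way. A call with a gripper value outside its range is refused whole. The fingers move at their own pace and stop on an object; the grip force is fixed at half the most. Time passes only in rows, so rows that do not move let the fingers close. It gives the time, the measured TCP pose, the force and the opening at its end, in the units of the state.
- status.read_state(): the state, without advancing time (a new reading comes with each control period).
- eyes.get_image(name): name is "scene" or "top" or "wrist"; returns (picture, depth): 420x560x3 uint8, blue, green, red; 420x560 float32, mm along the optical axis (not along the pixel's ray), 0 where there is no reading.
- eyes.camera_params(name): a dict with "fx", "fy", "cx", "cy" (pixels), "dist" ([k1, k2, p1, p2, k3] as OpenCV has them; the pictures are not rectified), "R" (3x3) and "t" (3): a world point X has camera coordinates R X + t. Camera axes: x right, y down, z forward; pixel columns grow to the right and rows downward; lengths in mm; the calibration is good to about 2 mm. A picture is of the moment at which its call begins: read the wrist's pose just before it. camera_params takes no time and is no camera call; for the wrist camera it gives the pose at the moment of the call.
- ctrl.finish_job(): hands the job in, once; it reports no verdict.
The state is a dict: "clock": time; "qpos": joint angles; "qd": joint speeds; "tau": joint torques, N m; "eef_pos": TCP position; "tool_rot": TCP orientation; "force": force on the tool from outside, world axes, zero at the start; "torque": the same for the moment, N m; "width": finger opening in mm.
Only numpy, scipy, OpenCV 4.12 (cv2) and the standard library are available. Lean on these libraries where they do the work, as an engineer would, in place of code of your own. Each camera call takes 0.05 s, during which the arm holds its last target.

## Working session

There is one attempt and no reset: what is moved stays moved. The work goes in short steps, Python scripts to look and compute and a tool call to move; the robot and the scene stay as the last step left them, time stands still between calls to the robot, and variables do not carry over. Pictures are saved under pics/ and viewed, and the job is handed in when it is done.

Besides the shell and the picture viewer there is one more tool, called after "Call:" by a JSON object that holds its "method" and its "body". apply_moves: Moves the arm, as the interface text tells. Its arguments: {"type":"object","properties":{"targets":{"type":"array"}},"required":["targets"]}

```bash
mkdir -p pics; python3 - <<'E'
from cell import status,eyes,ctrl
import cv2,numpy as np
print(status.read_state(), ctrl.grip_point_offset)
for n in("scene","top"):
    p,d=eyes.get_image(n); cv2.imwrite(f"pics/{n}0.png",p); np.save(f"pics/{n}0.npy",d)
    c=eyes.camera_params(n); print(n,c)
E
```

```text
{'clock': 0.0, 'qpos': array([ 1.24621872,  0.62935737,  0.03842592,  1.5183655 , -0.02701505,
        0.99632811, -0.01999554]), 'qd': array([-0.0003876 ,  0.00136915, -0.00077862, -0.00050695,  0.00118461,
        0.00078209,  0.00065815]), 'tau': array([ 5.39496232e-04, -5.63404047e+01,  1.22623801e+00, -1.93441486e+01,
        1.08669096e-02,  1.03110331e-02, -2.11395326e-05]), 'eef_pos': array([ 166.21276466, -627.73168182,  230.38233039]), 'tool_rot': array([-3.13934762,  1.56885533,  1.83182827]), 'force': array([0.04934228, 0.53427048, 0.26279661]), 'torque': array([-0.02179513, -0.02336117, -0.05452667]), 'width': 85.38174700153134} -18.700000000000003
scene {'fx': 456.5110892990453, 'fy': 456.5110892990453, 'cx': 276.26762984326774, 'cy': 210.8632094396324, 'dist': array([-0.11694817,  0.        ,  0.        ,  0.        ,  0.        ]), 'R': array([[-0.56294112,  0.82648668, -0.00413182],
       [ 0.47346782,  0.31838532, -0.82125453],
       [-0.67744042, -0.46427423, -0.57054704]]), 't': array([ 321.17424259, -242.6597779 , 1700.60000505])}
top {'fx': 482.05109205445484, 'fy': 482.05109205445484, 'cx': 283.35673412191755, 'cy': 201.4510133399717, 'dist': array([-0.15184223,  0.        ,  0.        ,  0.        ,  0.        ]), 'R': array([[ 0.01103189, -0.99988876,  0.0100384 ],
       [-0.99234488, -0.01218246, -0.12289515],
       [ 0.12300377, -0.00860579, -0.99236889]]), 't': array([  -2.96028235,  619.85463698, 1480.91273805])}
```

View pics/scene0.png

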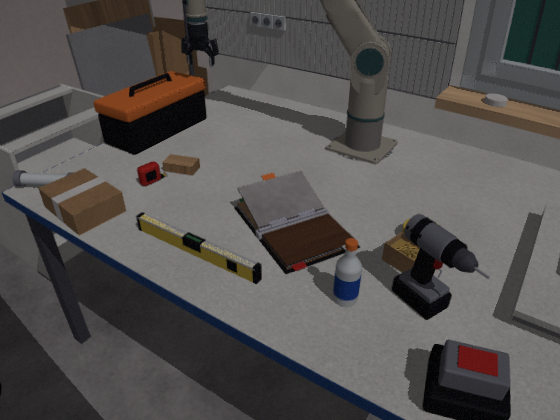

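View pics/top0.png

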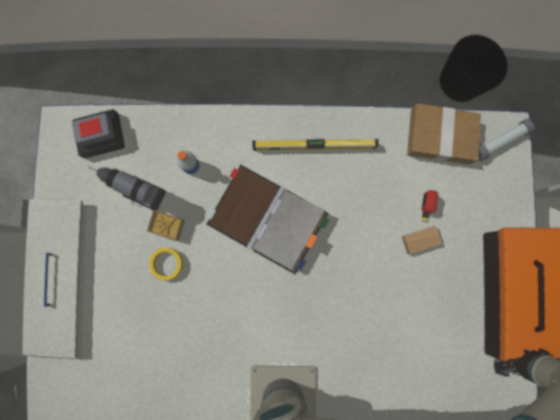

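```bash
cat > h.py <<'E'
import cv2,numpy as np
from cell import status,eyes,ctrl
def ray(c,uv):
    K=np.array([[c['fx'],0,c['cx']],[0,c['fy'],c['cy']],[0,0,1]])
    n=cv2.undistortPoints(np.array(uv,float).reshape(-1,1,2),K,c['dist'],criteria=None) if False else cv2.undistortPoints(np.array(uv,float).reshape(-1,1,2),K,c['dist'])
    n=n.reshape(-1,2); d=np.c_[n,np.ones(len(n))]
    return c['R'].T@(-c['t']), d@c['R'], d   # origin, world rays with unit z-depth
def plane(c,uv,z):
    o,w,_=ray(c,uv); s=(z-o[2])/w[:,2]; return o+w*s[:,None]
def dpt(c,uv,depth):
    o,w,_=ray(c,uv); uv=np.round(np.array(uv).reshape(-1,2)).astype(int); return o+w*depth[uv[:,1],uv[:,0]][:,None]
def proj(c,X):
    K=np.array([[c['fx'],0,c['cx']],[0,c['fy'],c['cy']],[0,0,1]])
    return cv2.projectPoints(np.array(X,float).reshape(-1,1,3),cv2.Rodrigues(c['R'])[0],c['t'],K,c['dist'])[0].reshape(-1,2)
E
python3 - <<'E'
from h import *
p=cv2.imread('pics/top0.png');cv2.imwrite('pics/t_zoom.png',cv2.resize(p[155:280,195:340],None,fx=5,fy=4.8 if 0 else 5,interpolation=cv2.INTER_CUBIC)[:600])
p2=cv2.imread('pics/scene0.png');cv2.imwrite('pics/s_zoom.png',cv2.resize(p2[160:280,225:365],None,fx=5,fy=5,interpolation=cv2.INTER_CUBIC))
E
```

```text
(no output)
```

View pics/t_zoom.png

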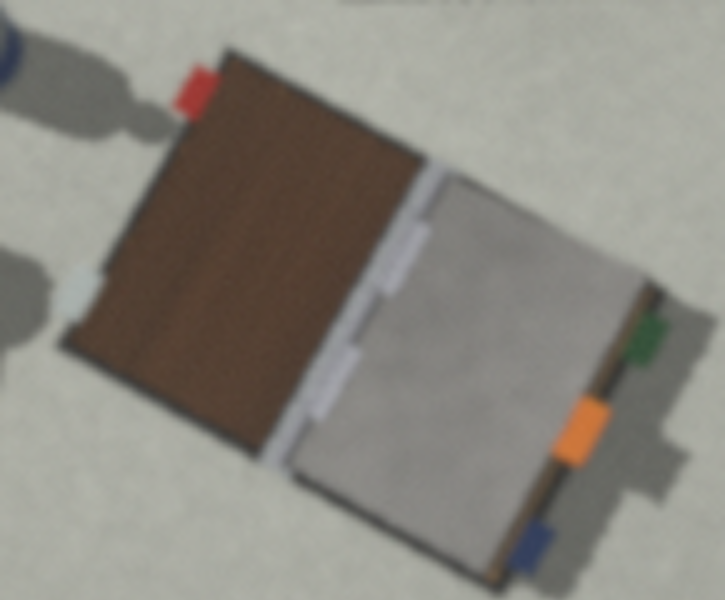

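View pics/s_zoom.png

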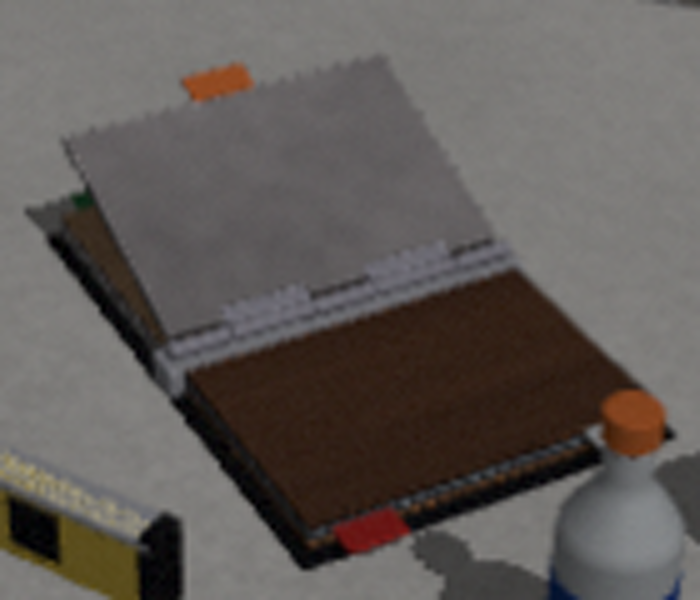

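```bash
python3 - <<'E'
from h import *
p=cv2.imread('pics/top0.png'); d=np.load('pics/top0.npy'); c=eyes.camera_params('top')
hsv=cv2.cvtColor(p,cv2.COLOR_BGR2HSV)
def z2p(q): return np.array(q,float)/5-0.4+np.array([195,155])
sp=z2p([(277,462),(436,165)]); S=plane(c,sp,22); print('spine',S)
# dark wood
roi=np.zeros(p.shape[:2],np.uint8); roi[160:255,200:290]=1
m=((p[...,2]<95)&(p[...,2].astype(int)-p[...,0]>15)&(roi>0)).astype(np.uint8)
m=cv2.morphologyEx(m,cv2.MORPH_OPEN,np.ones((3,3)))
cn=max(cv2.findContours(m,0,2)[0],key=cv2.contourArea); cn=cn[:,0].astype(float)
W=plane(c,cn,22); r=cv2.minAreaRect(W[:,:2].astype(np.float32)); print('dark',r)
# orange tab
roi[:]=0; roi[225:255,300:325]=1
m=((hsv[...,0]<15)&(hsv[...,1]>150)&(p[...,2]>140)&(roi>0))
v,u=np.nonzero(m);P=dpt(c,np.c_[u,v],d);print('tab n',len(u),u.mean(),v.mean(),P.mean(0),P.min(0),P.max(0))
# leaf
e=S[1]-S[0];e[2]=0;e/=np.linalg.norm(e); print('yaw',np.arctan2(e[1],e[0]))
mid=S.mean(0); ey=np.array([-e[1],e[0],0])
vv,uu=np.mgrid[160:280,200:340];uv=np.c_[uu.ravel(),vv.ravel()];P=dpt(c,uv,d);Q=np.c_[(P-mid)@e,(P-mid)@ey,P[:,2]]
s=(abs(Q[:,0])<90)&(Q[:,1]<-30)&(Q[:,1]>-120); A=np.polyfit(Q[s,1],Q[s,2],1); print('slope',A,np.arctan(-A[0]), 'resid',np.std(Q[s,2]-np.polyval(A,Q[s,1])))
s=(abs(Q[:,0])<80)&(Q[:,1]>30)&(Q[:,1]<130);print('dark z',np.median(Q[s,2]))
# others
s=(P[:,2]<10);print('table z',np.median(P[s,2]))
E
```

```text
spine [[475.86970101 107.69325115  22.        ]
 [666.41870133   9.59052088  22.        ]]
dark ((609.5056762695312, 130.96493530273438), (139.8818359375, 210.8522186279297), 61.35384750366211)
tab n 71 310.92957746478874 240.88732394366198 [494.78301063 -80.28093912  83.65379684] [476.02248144 -95.33360663   4.10802501] [517.05822063 -65.82051905  94.15987286]
yaw -0.47545100820600195
slope [-0.36603251 26.73850041] 0.3508856752259321 resid 3.2514610296136426
dark z 21.621222783895064
table z -0.356309907576815
```

The leaf is raised about 0.35 rad. The book origin is near (570, 57) with the spine at a yaw of about -0.49. I'll move there with the gripper shut.

Call:
{"method": "apply_moves", "body": {"targets": [[[-20,0,0],0,0],[[-10,20,-20],0,0],[[0,40,-38],0,0],[[0,40,-38],0,0],[[0,40,-38],0,0],[[0,40,-38],0,0],[[0,40,-38],0,0],[[0,40,-38],0,0],[[0,40,-38],0,0],[[0,40,-38],0,0]]}}

```text
clock: 1.35
eef_pos: [416.2, -218.7, 258.3]
tool_rot: [-2.702, 1.565, 2.259]
force: [1.4, -0.8, -0.4]
width: -0.0
```

Call:
{"method": "apply_moves", "body": {"targets": [[[0,30,-30],0,0],[[0,0,0],-10,0],[[0,0,0],-10,0],[[0,0,0],-10,0],[[0,0,0],-10,0],[[0,0,0],-7,0],[[0,0,0],0,0]]}}

```text
clock: 2.22
eef_pos: [439.8, -173.6, 256.7]
tool_rot: [2.733, 1.56, 2.27]
force: [0.1, 0.6, 0.6]
width: 0.1
```

```bash
cat >> h.py <<'E'
from scipy.spatial.transform import Rotation as Ro
O=np.array([570,57.,0]);YAW=-0.49
EX=np.array([np.cos(YAW),np.sin(YAW),0]);EY=np.array([-np.sin(YAW),np.cos(YAW),0])
def where(tgt=None):
    s=status.read_state();R=Ro.from_euler('xyz',s['tool_rot']).as_matrix();p=s['eef_pos']
    q=p-O;print('t',round(float(s['clock']),2),'book xyz',np.round([q@EX,q@EY,p[2]],1),'F book',np.round([s['force']@EX,s['force']@EY,s['force'][2]],1))
    print('tool x',R[:,0].round(3),'heading z',np.degrees(np.arctan2(R[1,2],R[0,2])).round(2),'want',np.degrees(YAW).round(2))
    if tgt is not None:
        w=O+EX*tgt[0]+EY*tgt[1]+np.array([0,0,tgt[2]]);print('shift tool',np.round(R.T@(w-p),1))
E
python3 -c "
from h import *
where([0,-195,256])"
```

```text
t 2.23 book xyz [  -6.3 -264.7  256.7] F book [-0.2  0.6  0.6]
tool x [-0.007  0.008 -1.   ] heading z -26.52 want -28.07
shift tool [ 0.9 69.5  8.2]
```

Call:
{"method": "apply_moves", "body": {"targets": [[[0,35,4],1.5,0],[[0,34,4],0,0],[[40,0,0],0,0],[[40,0,0],0,0],[[40,0,0],0,0],[[30,0,0],0,0],[[20,0,0],0,0],[[0,0,0],0,0]]}}

```text
clock: 3.22
eef_pos: [480.0, -114.0, 81.9]
tool_rot: [2.79, 1.563, 2.278]
force: [0.1, 0.4, -0.1]
width: -0.3
```

```bash
python3 - <<'E'
from h import *
where([0,-185,45])
p,d=eyes.get_image('scene'); cv2.imwrite('pics/s1.png',cv2.resize(p[60:280,200:400],None,fx=2.7,fy=2.7,interpolation=cv2.INTER_CUBIC))
p,d=eyes.get_image('top'); cv2.imwrite('pics/t1.png',cv2.resize(p[155:335,195:375],None,fx=3.3,fy=3.3,interpolation=cv2.INTER_CUBIC))
p,d=eyes.get_image('wrist'); cv2.imwrite('pics/w1.png',p)
E
```

```text
t 3.23 book xyz [   1.  -193.2   81.9] F book [-0.1  0.4 -0.1]
tool x [-0.005  0.006 -1.   ] heading z -29.36 want -28.07
shift tool [36.9  8.1 -1. ]
```

View pics/s1.png

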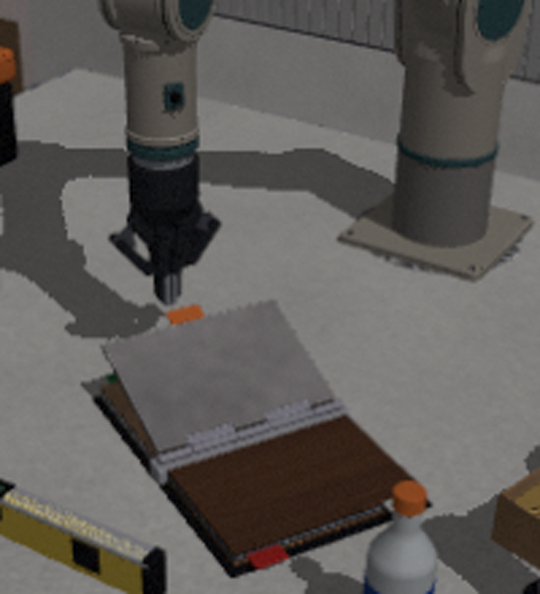

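View pics/w1.png

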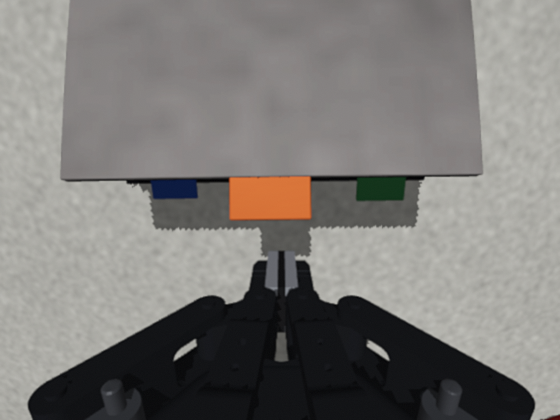

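View pics/t1.png

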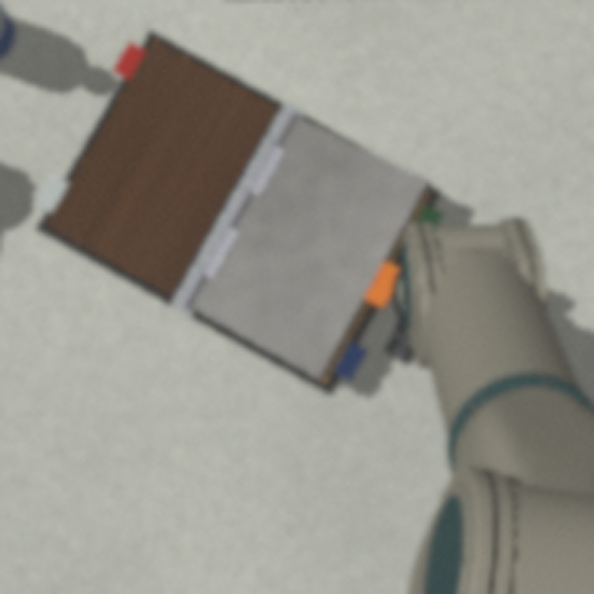

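Call:
{"method": "apply_moves", "body": {"targets": [[[20,0,-3],0,0],[[18,0,-2],0,0],[[0,4,0],0,0],[[0,4,0],0,0],[[0,0,0],0,0]]}}

```text
clock: 4.0
eef_pos: [486.7, -105.2, 51.0]
tool_rot: [0.755, 1.559, 0.24]
force: [-0.1, -0.2, -0.7]
width: 0.0
```

```bash
python3 - <<'E'
from h import *
where()
p,d=eyes.get_image('wrist'); cv2.imwrite('pics/w2.png',p)
E
```

```text
t 4.0 book xyz [   2.8 -182.3   51. ] F book [ 0.  -0.2 -0.7]
tool x [ 0.012  0.003 -1.   ] heading z -29.48 want -28.07
```

View pics/w2.png

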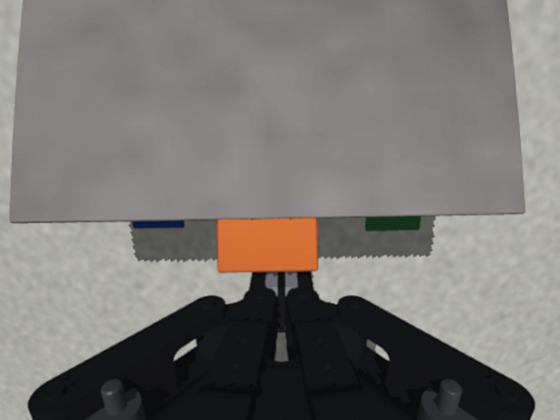

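Call:
{"method": "apply_moves", "body": {"targets": [[[15,0,-3],0,0],[[0,2,0],0,0],[[0,2,0],0,0],[[-1,2,0],0,0]]}}

```text
clock: 4.55
eef_pos: [486.7, -101.5, 38.6]
tool_rot: [0.455, 1.559, -0.063]
force: [-2.9, -5.7, -1.5]
width: 0.1
```

```bash
python3 -c "
from h import *
where()"
```

```text
t 4.55 book xyz [   1.1 -179.1   38.6] F book [ 0.1 -6.4 -1.5]
tool x [ 0.011 -0.001 -1.   ] heading z -29.67 want -28.07
```

Call:
{"method": "apply_moves", "body": {"targets": [[[-5,1,0],0,0],[[-6,2,0],0,0],[[-6,2,0],0,0]]}}

```text
clock: 4.92
eef_pos: [488.4, -97.8, 56.8]
tool_rot: [0.366, 1.561, -0.153]
force: [-1.2, -2.5, -3.1]
width: -0.2
```

```bash
python3 - <<'E'
from h import *
where()
p,d=eyes.get_image('wrist'); cv2.imwrite('pics/w3.png',p)
E
```

```text
t 4.92 book xyz [   0.9 -175.    56.8] F book [ 0.1 -2.7 -3.1]
tool x [ 0.01  -0.002 -1.   ] heading z -29.73 want -28.07
```

View pics/w3.png

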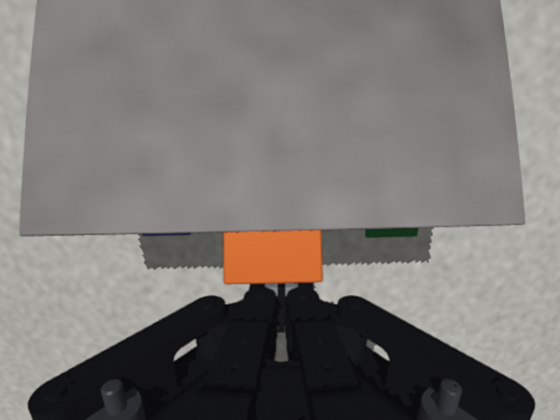

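Call:
{"method": "apply_moves", "body": {"targets": [[[-8,4,0],0,0],[[-8,4,0],0,0],[[-8,5,0],0,0],[[-7,5,0],0,0],[[-7,6,0],0,0],[[-7,6,0],0,0]]}}

```text
clock: 5.72
eef_pos: [502.0, -72.1, 106.0]
tool_rot: [-0.013, 1.562, -0.533]
force: [-1.3, -4.1, -1.0]
width: -0.5
```

```bash
python3 - <<'E'
from h import *
where()
p,d=eyes.get_image('wrist'); cv2.imwrite('pics/w4.png',p)
E
```

```text
t 5.72 book xyz [   0.8 -145.9  106. ] F book [ 0.8 -4.2 -1. ]
tool x [ 0.008 -0.004 -1.   ] heading z -29.8 want -28.07
```

View pics/w4.png

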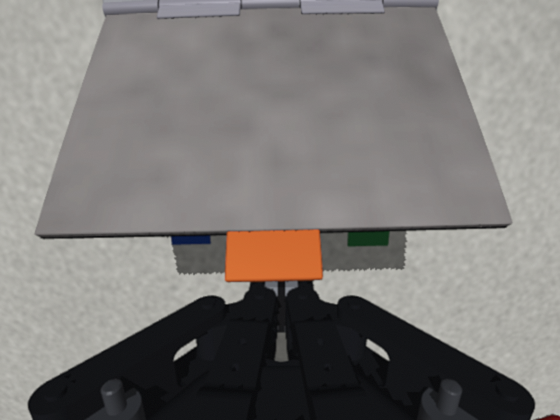

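Call:
{"method": "apply_moves", "body": {"targets": [[[-7,6,0],0,0],[[-6,6,0],0,0],[[-6,7,0],0,0],[[-6,7,0],0,0],[[-5,7,0],0,0],[[-5,8,0],0,0],[[-5,8,0],0,0],[[-4,8,0],0,0],[[-4,8,0],0,0]]}}

```text
clock: 6.9
eef_pos: [536.6, -8.7, 158.2]
tool_rot: [0.284, 1.561, -0.232]
force: [-0.8, -2.1, -1.8]
width: 0.0
```

```bash
python3 - <<'E'
from h import *
where()
p,d=eyes.get_image('wrist'); cv2.imwrite('pics/w5.png',p)
p,d=eyes.get_image('scene'); cv2.imwrite('pics/s5.png',cv2.resize(p[60:280,200:400],None,fx=2.7,fy=2.7,interpolation=cv2.INTER_CUBIC))
E
```

```text
t 6.9 book xyz [  1.5 -73.7 158.2] F book [ 0.2 -2.2 -1.8]
tool x [ 0.009 -0.002 -1.   ] heading z -29.58 want -28.07
```

View pics/w5.png

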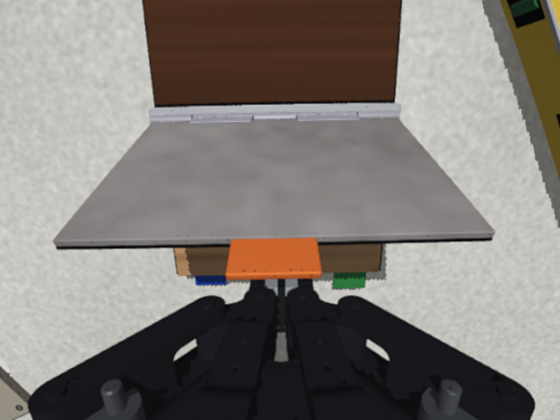

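View pics/s5.png

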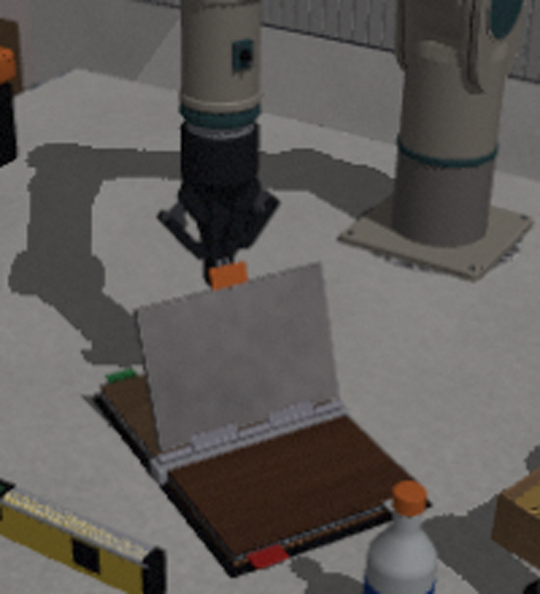

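Call:
{"method": "apply_moves", "body": {"targets": [[[-1,8,0],0,0],[[0,8,0],0,0],[[0,8,0],0,0],[[0,8,0],0,0],[[0,8,0],0,0],[[0,8,0],0,0],[[0,8,0],0,0],[[0,8,0],0,0],[[0,8,0],0,0]]}}

```text
clock: 8.12
eef_pos: [575.2, 58.8, 161.5]
tool_rot: [0.345, 1.559, -0.171]
force: [-0.2, -3.0, -2.7]
width: 0.4
```

```bash
python3 - <<'E'
from h import *
where()
p,d=eyes.get_image('wrist'); cv2.imwrite('pics/w6.png',p)
p,d=eyes.get_image('scene'); cv2.imwrite('pics/s6.png',cv2.resize(p[60:280,200:400],None,fx=2.7,fy=2.7,interpolation=cv2.INTER_CUBIC))
E
```

```text
t 8.12 book xyz [  3.8   4.  161.5] F book [ 1.2 -2.8 -2.7]
tool x [ 0.012 -0.002 -1.   ] heading z -29.54 want -28.07
```

View pics/w6.png

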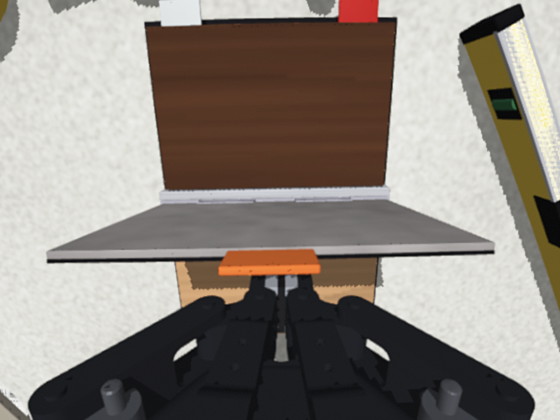

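View pics/s6.png

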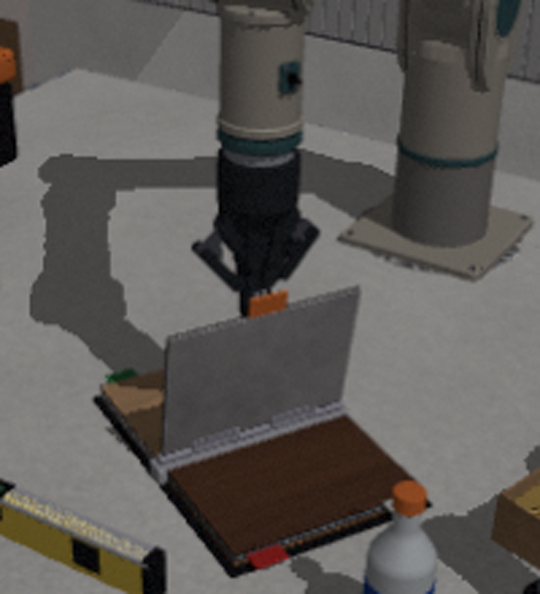

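Call:
{"method": "apply_moves", "body": {"targets": [[[2,9,0],0,0],[[2,9,0],0,0],[[2,9,-1],0,0],[[4,9,0],0,0],[[4,9,-1],0,0],[[5,8,0],0,0],[[5,8,-1],0,0],[[6,8,0],0,0]]}}

```text
clock: 9.22
eef_pos: [610.4, 125.3, 130.3]
tool_rot: [0.488, 1.556, -0.027]
force: [-0.7, -2.1, 0.1]
width: -0.1
```

```bash
python3 - <<'E'
from h import *
where()
p,d=eyes.get_image('wrist'); cv2.imwrite('pics/w7.png',p)
p,d=eyes.get_image('scene'); cv2.imwrite('pics/s7.png',cv2.resize(p[60:280,200:400],None,fx=2.7,fy=2.7,interpolation=cv2.INTER_CUBIC))
E
```

```text
t 9.22 book xyz [  3.5  79.3 130.3] F book [ 0.3 -2.2  0.1]
tool x [ 0.015 -0.    -1.   ] heading z -29.52 want -28.07
```

View pics/w7.png

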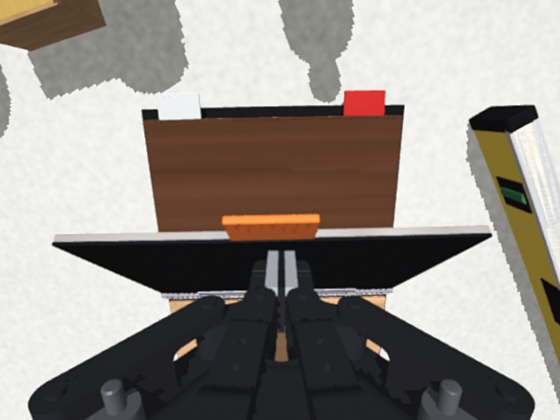

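View pics/s7.png

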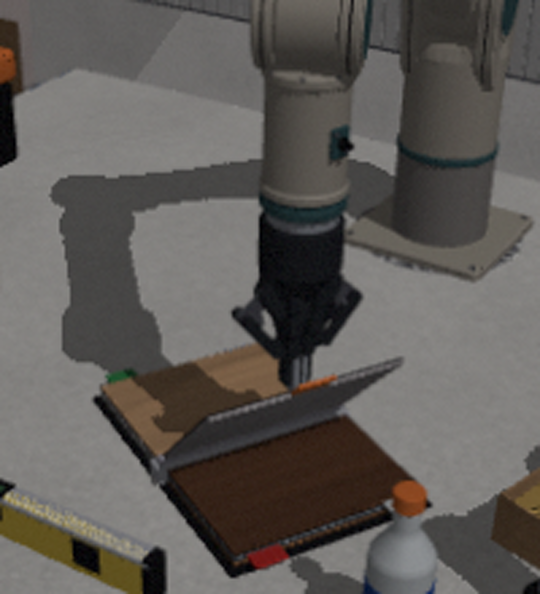

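Call:
{"method": "apply_moves", "body": {"targets": [[[6,6,0],0,0],[[7,6,0],0,0],[[7,5,0],0,0],[[8,5,0],0,0],[[8,4,0],0,0],[[8,3,0],0,0],[[8,3,0],0,0],[[8,2,0],0,0]]}}

```text
clock: 10.32
eef_pos: [630.5, 161.5, 67.4]
tool_rot: [0.808, 1.552, 0.295]
force: [-0.2, 0.3, 1.4]
width: -0.1
```

```bash
python3 - <<'E'
from h import *
where()
p,d=eyes.get_image('scene'); cv2.imwrite('pics/s8.png',cv2.resize(p[60:280,200:400],None,fx=2.7,fy=2.7,interpolation=cv2.INTER_CUBIC))
E
```

```text
t 10.32 book xyz [  4.2 120.7  67.4] F book [-0.4  0.2  1.4]
tool x [ 0.018  0.005 -1.   ] heading z -29.4 want -28.07
```

View pics/s8.png

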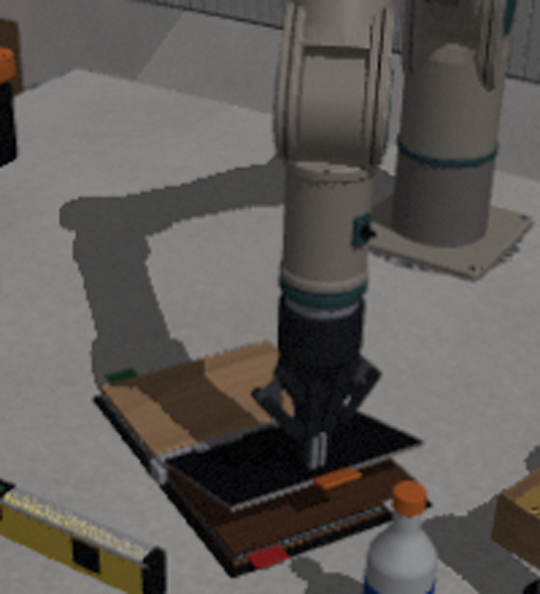

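Nearly down, so I'll press on gently.

Call:
{"method": "apply_moves", "body": {"targets": [[[7,0,0],0,0],[[7,0,0],0,0],[[7,0,0],0,0],[[6,0,0],0,0],[[4,0,0],0,0],[[3,0,0],0,0]]}}

```text
clock: 11.12
eef_pos: [631.3, 161.9, 30.2]
tool_rot: [0.826, 1.552, 0.313]
force: [0.3, 1.1, 1.7]
width: 0.3
```

```bash
python3 -c "
from h import *
where()"
```

```text
t 11.12 book xyz [  4.7 121.4  30.2] F book [-0.2  1.1  1.7]
tool x [ 0.018  0.006 -1.   ] heading z -29.4 want -28.07
```

Call:
{"method": "apply_moves", "body": {"targets": [[[1.5,0,0],0,0],[[1.5,0,0],0,0]]}}

```text
clock: 11.38
eef_pos: [631.4, 161.9, 28.0]
tool_rot: [0.819, 1.552, 0.306]
force: [-3.6, -0.4, 16.5]
width: 0.1
```

Call:
{"method": "apply_moves", "body": {"targets": [[[1,0,0],0,0],[[1,0,0],0,0],[[1,0,0],0,0]]}}

```text
clock: 11.75
eef_pos: [631.3, 161.9, 28.1]
tool_rot: [0.79, 1.552, 0.277]
force: [-1.8, 1.0, 8.0]
width: 0.2
```

Call:
{"method": "apply_moves", "body": {"targets": [[[-5,0,0],0,0],[[-15,0,0],0,0],[[-30,0,0],0,0],[[-40,0,0],0,0],[[-40,0,0],0,0],[[-40,-30,0],0,0],[[0,-50,0],0,0],[[0,-50,0],0,0],[[0,-50,0],0,0],[[0,0,0],0,0]]}}

```text
clock: 13.0
eef_pos: [536.9, -3.3, 207.9]
tool_rot: [0.537, 1.549, 0.022]
force: [1.1, 0.2, 0.4]
width: -0.1
```

```bash
python3 - <<'E'
from h import *
where()
p,d=eyes.get_image('scene'); cv2.imwrite('pics/s9.png',cv2.resize(p[60:280,200:400],None,fx=2.7,fy=2.7,interpolation=cv2.INTER_CUBIC))
p,d=eyes.get_image('top'); cv2.imwrite('pics/t9.png',cv2.resize(p[155:280,195:340],None,fx=4.8,fy=4.8,interpolation=cv2.INTER_CUBIC))
c=eyes.camera_params('top')
vv,uu=np.mgrid[160:280,200:340];P=dpt(c,np.c_[uu.ravel(),vv.ravel()],d);q=P-O;X,Y,Z=q@EX,q@EY,P[:,2]
s=(abs(X)<90)&(Y>30)&(Y<145)&(Z<60)
A=np.polyfit(Y[s],Z[s],1);print('black: z at 30,145',np.polyval(A,[30,145]),s.sum(),np.std(Z[s]-np.polyval(A,Y[s])))
E
```

```text
t 13.0 book xyz [ -0.8 -68.8 207.9] F book [0.9 0.6 0.4]
tool x [ 0.022  0.001 -1.   ] heading z -29.49 want -28.07
black: z at 30,145 [27.50305662 27.32658332] 2024 3.4217266318307056
```

View pics/s9.png

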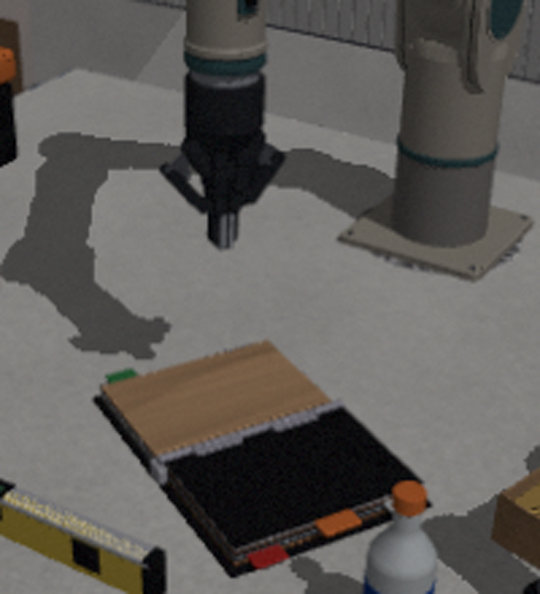

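View pics/t9.png

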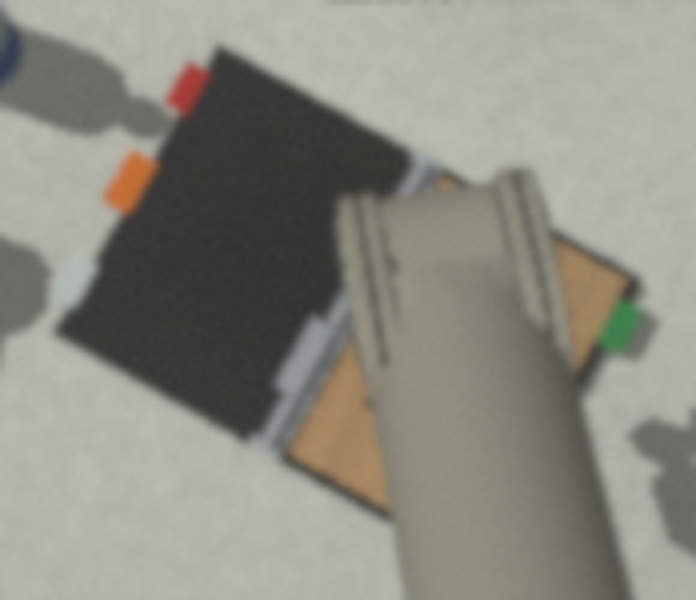

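The leaf lies flat: its top is level at about 27.5 mm against the expected 28 mm. The book hasn't visibly moved, and the robot is clear of it, so I'll hand in.

```bash
python3 -c "
from cell import ctrl
print(ctrl.finish_job())"
```

```text
the job is handed in; nothing more can be done
None
```

The leaf is turned over the spine and lies flat on the turned pile, with the oak sample showing, and the job is handed in at about 13 s of the 51 s allowed. The hand-in gives no verdict, so the result rests on my own checks.

With the gripper shut, I pushed the end of the orange tab up along its arc past upright. I then followed the black back down with the fingertip, pressed it flat and backed off.

**Last checks:**
- **Leaf:** a fit to the top camera's depth put its top at 27.5 mm near the spine and 27.3 mm at the free edge. 28 mm was expected, so it is flat. The fit had about 3.4 mm of scatter.
- **Forces:** the wrist readings I took were about 7 N at most while turning and about 17 N when pressing down. I only read them at the end of each move, so a brief peak in between could have been missed.
- **Book and other objects:** the book and its near surroundings looked unmoved in the last scene and top pictures. I judged this by eye and did not measure the spine ends again. The last pictures were cropped to the book, so objects farther off were not checked.
- **Robot:** it stood at 208 mm height, touching nothing.

No check failed. The one disagreement was the first estimate of the spine's direction, where two methods gave -0.475 and -0.500 rad. I used -0.49, which was close enough.

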